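Clamp the glass jar in the ratchet jar holder and keep the trigger held

ROBOT

A 6-joint arm with a two-finger parallel gripper is mounted at the origin on the work surface. World frame = base frame: x ahead of the robot, y to its left, z up, the work surface at z = 0. Lengths are in m, angles in degrees, forces in N, time in s.
With the tool pointing down it reaches from about 0.225 to 0.725 m from the base axis. Payload 3.1 kg.
Tool frame: the origin (TCP) lies at the very end of the fingers, on their centre line; the grasp point (between the pads) lies 19 mm behind it; z points along the fingers, y is the direction in which the jaws open and shut (so a half turn about z gives the same grasp; the last joint's range is limited). The gripper opens to 85 mm and grips with 20 to 120 N. Pads are 22 mm wide; open, the fingers measure 114 mm over their backs; the gripper's body (76 mm by 85 mm) begins 54 mm behind the grasp point. The pads swing forward as they close: fully open they stand 13 mm farther back than shut.
Start: joints at [-81.692, 2.75, 5.684, 92.934, 0, 82.678], TCP at [0.141, -0.506, 0.231] pointing down, gripper open.
Joint ranges: [-166.93, 166.93], [-56.73, 111.36], [-69.38, 81.34], [-121.58, 131.49], [-85.45, 84.26], [-180, 180]. Speed limits (degrees/s): [159.86, 159.86, 180, 180, 180, 180].

INTERFACE

Orientations are given as [roll, pitch, yaw] about the fixed x, y, z axes, in that order (R = Rz(yaw) Ry(pitch) Rx(roll)).
In Python, from plant import arm, viewer gives the robot as it stands. The module is installed in compiled form; this text tells all that it offers.
- The arm moves only by the tool carry_out, never from a script. Its argument "series" is a list of rows, each a list of 5 numbers: the opening, from 0 (shut) to 1 (fully open), then the shift along the world's x, y, z in mm, then the turn about the world's z in rad. A call has 1 to 5 rows; each row is the pose to reach, as a shift and turn from the pose commanded when the call began; what a row does not reach only later rows make up. A row lasts 1/10 s, in which the tool goes at most 50 mm and 8.59 degrees, less where a joint would pass 70% of its speed; a pose out of reach is approached as far as the arm can. A call with a gripper value outside its range is refused whole. The fingers move at their own pace and stop on an object; "squeeze" is the grip in N (left out, the last holds). Time passes only in rows, so rows that repeat a pose let the fingers close. It gives the time, the measured TCP pose, the force and the opening at its end, in the units of the state.
- arm.observe(): the state, without advancing time (a new reading comes with each control period).
- viewer.snapshot(name): name is "scene" or "top" or "wrist"; returns the picture (384x512x3 uint8, blue, green, red); there is no depth.
- viewer.camera_info(name): a dict with "fx", "fy", "cx", "cy" (pixels), "k1" (the pictures are not rectified: a ray, as slopes to the right and down, at radius r is drawn at 1 + k1 r^2 times it, then the intrinsics apply), "origin" and "orientation" of the camera in the world. Camera axes: x right, y down, z forward; pixel columns grow to the right and rows downward; lengths in m; the calibration is good to about 2 mm. A picture is of the moment at which its call begins: read the wrist's pose just before it. camera_info takes no time and is no camera call; for the wrist camera it gives the pose at the moment of the call.
- arm.sign_off(): hands the job in, once; it reports no verdict.
The state is a dict: "t": time; "joints": joint angles; "joint_vel": joint speeds; "tau": joint torques, N m; "eef_pos": TCP position; "orientation": TCP orientation; "contact_force": force on the tool from outside, world axes, zero at the start; "torque": the same for the moment, N m; "grip_width": opening from 0.0 (shut) to 1.0 (fully open).
Only numpy, scipy, OpenCV 4.12 (cv2) and the standard library are available. Lean on these libraries where they do the work, as an engineer would, in place of code of your own. Each camera call takes 0.05 s, during which the arm holds its last target.

TASK

Turn the bar handle on top of the jar clamp from its off detent to its on detent so that the ratchet engages, then pump the clamp's trigger towards the grip post until the sprung pad holds the glass jar in the V-shaped rest with the pad's spring pushed about half-way in; never push it nearly all the way, or the jar cracks. Work the jaw by the trigger alone without touching the jaw or the jar, and leave the spice tin and the pastry ring beside the clamp where they are. Finish while still holding the trigger squeezed, well off its rest position, with the jar clamped: do not let go at the end.

Things in the scene. Friction and masses are not known exactly. Their poses are not given: they have to be found in the camera images.
- clamp: fixed ratchet jar clamp on a steel plate 362 x 104 x 10 mm. Origin on the counter, 8 mm from plate centre towards the trigger; x = direction the jaw pushes, z up. In mm: black grip post x -162 to -152, then black trigger; housing x -95 to -5, 64 wide, top z 62, with the bar handle at x -40; jaw and sprung pad, top z 60; jar on the plate; V rest x 155 to 185, top z 72
- post_grip (a point): middle of the upper half of the fixed grip post (upright plate 10 mm thick along the clamp's x, 36 mm wide), 96 mm above the counter; the post ends 24 mm higher
- trigger_grip (a point): middle of the upper half of the trigger (upright black plate 10 mm thick along the clamp's x, 36 mm wide, top at 120 mm), 96 mm above the counter; moves with the trigger. At rest it is 38 mm in front (+x) of post_grip, so post and trigger measure 48 mm over their outer faces, 22 mm when fully pulled
- trigger (a joint): m: 0 at rest, 0.026 pulled fully, straight to the post (clamp -x). A 2.5 to 4.5 N spring returns it when let go; a pull takes up to 22 N. Handle on: after up to 13 mm of idle pull the jaw moves 0.5 mm per mm of pull, and stays there when the trigger goes back; 4 mm teeth, 8 mm of jaw per full pull. Handle off: it moves idly
- selector (a joint): angle in rad of the steel bar handle on the housing: off detent at 0 to 0.17 (bar along the clamp's x at 0), on detent at 1.12 to 1.28, where it stops (about 70 degrees anticlockwise seen from above). It snaps over past the middle and takes under 0.2 N m
- selector_grip (a point): grip point of the bar handle, on its turning axis, 91 mm above the counter; the bar is 66 mm long, 13 mm thick, from 74 to 104 mm above the counter. It turns about the vertical through this point
- jaw (a joint): travel of the moving jaw in m along the clamp's x towards the jar; starts between 0 and 0.018, held by friction; end of travel 0.060
- pad_face (a point): centre of the front face of the jaw's sprung rubber pad, the face that presses on the jar (44 mm wide, 36 mm tall), 40 mm above the counter
- pad (a joint): how far in m the pad is pushed back into the jaw on its two steel pins: 0 = free (pad's back 18 mm clear of the jaw block), 0.018 = bottomed. Spring: 1 N plus 1 N per mm. About 0.009 is the right squeeze (0.004 to 0.014 will do); above 0.016 the jar cracks
- anvil: fixed V-shaped rubber-faced rest at the clamp's far end that the jar is pressed into; its origin and axes are those of the clamp. The seated jar's axis is at clamp x = 129 mm, y = 0
- jar_mid (a point): centre of the lidded glass jar standing in the clamp, 72 mm across, 100 mm tall, its underside 10 mm above the counter, 3 to 7 mm short of the rest at the start; this point is on its axis at half height
- tin_mid (a point): small round steel spice tin beside the clamp, 52 mm across, 55 mm tall; centre. Leave alone
- cutter_mid (a point): open steel pastry ring beside the clamp, 64 mm across, 28 mm tall; centre. Leave alone

How it is judged (in metres and radians):
On the way, in this order (a step that is already met when the one before it is completed fails the run):
1. the bar handle is turned to its on detent (value of joint selector above 1.05 rad), for 0.2 s.
2. with the trigger pulled, the pad has come up to the jar and its spring is being pushed in (value of joint pad above 0.003 m and value of joint trigger above 0.004 m), for 0.1 s.
At the end, for the whole second after the job is handed in: The handle is on (beyond 1.05 rad); the pad is pushed in 4 to 14 mm and presses the upright jar (within 0.1 rad) into the rest, over 2 N at the pad and at the rest; the fingers still hold the trigger pulled by more than 5 mm with over 1.5 N (value of joint selector above 1.05 rad and value of joint pad between 0.004 and 0.014 m and contact force between each of pad, anvil and jar above 2 N and value of joint trigger above 0.005 m and contact force between the fingers and trigger above 1.5 N and angle between jar's own z axis and vertical below 0.1 rad); the arm keeps its last pose, push and grip.
It fails at once if the pad is pushed in more than 16 mm: the jar cracks (value of joint pad above 0.016 m).
It fails at once if the robot presses on the jaw, the pad or the jar (contact force between any of the fingers, the arm and jaw above 2 N or contact force between any of the fingers, the arm and jar above 2 N).
It fails at once if the spice tin or the pastry ring is moved more than 25 mm (distance of any of tin_mid, cutter_mid from where it was at the start of the episode above 0.025 m).
It also fails if it takes over 61 s, if anything falls off the work surface, if the arm or the gripper's body presses on something with over 40 N, if the wrist force passes 120 N, or if a joint passes its speed limit or range.

## Working session

There is one attempt and no reset: what is moved stays moved. The work goes in short steps, Python scripts to look and compute and a tool call to move; the robot and the scene stay as the last step left them, time stands still between calls to the robot, and variables do not carry over. Pictures are saved under pics/ and viewed, and the job is handed in when it is done.

Besides the shell and the picture viewer there is one more tool, called after ">>>" as name(argument=value, ...), one argument or row to a line, values as JSON. carry_out: Moves the arm, as the interface text tells. Its arguments: {"type":"object","properties":{"series":{"type":"array"},"squeeze":{"type":"number"}},"required":["series"]}

```bash
mkdir -p pics; python3 - <<'E'
from plant import arm, viewer
import cv2
s=arm.observe(); print({k:(s[k]) for k in s})
for n in ("scene","top","wrist"):
    i=viewer.camera_info(n); print(n,i)
    cv2.imwrite(f"pics/{n}0.png",viewer.snapshot(n))
E
```

```text
{'t': 0.0, 'joints': array([-8.16905994e+01,  2.79268681e+00,  5.59214520e+00,  9.29319978e+01,
        6.38999461e-04,  8.26797366e+01]), 'joint_vel': array([ 0.07233344, -0.08975682,  0.08091148,  0.0062346 ,  0.02333469,
       -0.00890445]), 'tau': array([-1.54992784e-03, -3.38777196e+01,  3.20018148e+01,  2.02966214e-02,
       -1.11464456e-04,  3.13333061e-06]), 'eef_pos': array([ 0.14136815, -0.50499097,  0.23012366]), 'orientation': array([-1.79868622e+02, -1.75213398e-02,  1.56296432e+01]), 'contact_force': array([-0.55629753,  0.43578219,  0.33727131]), 'torque': array([0.01386078, 0.01019337, 0.0200948 ]), 'grip_width': 0.9976451436954674}
scene {'fx': 383.84544093427854, 'fy': 383.84544093427854, 'cx': 250.70423001282268, 'cy': 193.98337858094303, 'k1': 0.015201904425946577, 'origin': array([ 1.01242351, -0.29877797,  0.48238311]), 'orientation': array([-124.19211659,    0.54052927,   55.85563339])}
top {'fx': 457.2548379112053, 'fy': 457.2548379112053, 'cx': 257.66671542927406, 'cy': 189.72995277948115, 'k1': -0.046030167936845, 'origin': array([0.40939313, 0.03371087, 0.89688664]), 'orientation': array([-171.54808444,   -1.47936696,  -88.4814184 ])}
wrist {'fx': 287.97861400435676, 'fy': 287.97861400435676, 'cx': 257.1814748082548, 'cy': 190.0468796842528, 'k1': -0.014860817272016737, 'origin': array([ 0.21719337, -0.48352041,  0.37295172]), 'orientation': array([ 1.62199302e+02,  1.10786837e-01, -7.43869789e+01])}
```

View pics/top0.png

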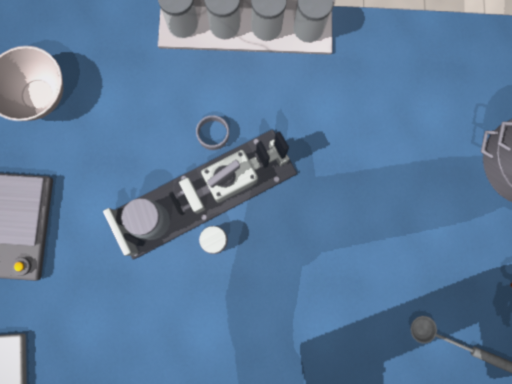

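View pics/scene0.png

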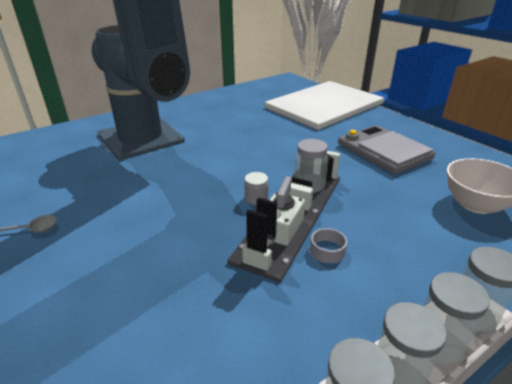

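View pics/wrist0.png

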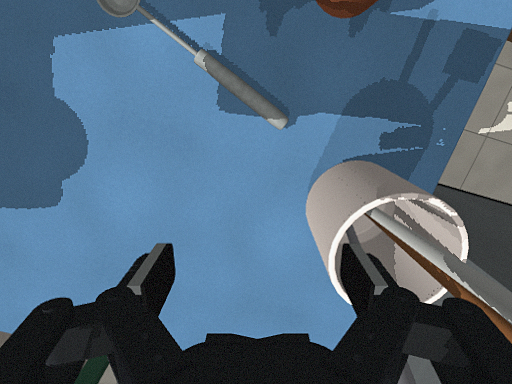

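The top view shows the clamp at about (105–297, 130–257). The jar is at (143,218), the bar at (225,172) and the post and trigger at about (265–280,150). The ring is at (212,130) and the tin at (212,240). Next I'll zoom in and measure.

```bash
cat > h.py <<'E'
import numpy as np, cv2
from scipy.spatial.transform import Rotation as R
from plant import arm, viewer
def ray(i,u,v):
    K=np.array([[i['fx'],0,i['cx']],[0,i['fy'],i['cy']],[0,0,1.]])
    p=cv2.undistortPoints(np.array([[[u,v]]],float),K,np.array([i['k1'],0,0,0.]))[0,0]
    return R.from_euler('xyz',i['orientation'],degrees=True).apply([p[0],p[1],1])
def onz(i,u,v,z):
    d=ray(i,u,v); o=np.array(i['origin']); return o+d*(z-o[2])/d[2]
def proj(i,P):
    p=R.from_euler('xyz',i['orientation'],degrees=True).inv().apply(np.atleast_2d(P)-np.array(i['origin']))
    x=p[:,:2]/p[:,2:]; r2=(x**2).sum(1,keepdims=True); x=x*(1+i['k1']*r2)
    return x*i['fx']+[i['cx'],i['cy']]
def info(n):
    i=viewer.camera_info(n); return i
E
python3 - <<'E'
import cv2
a=cv2.imread('pics/top0.png')[110:270,90:310]; cv2.imwrite('pics/top0z.png',cv2.resize(a,None,fx=3.6,fy=3.6,interpolation=cv2.INTER_CUBIC))
a=cv2.imread('pics/scene0.png')[130:290,220:360]; cv2.imwrite('pics/scene0z.png',cv2.resize(a,None,fx=3.7,fy=3.7,interpolation=cv2.INTER_CUBIC))
E
```

```text
(no output)
```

View pics/top0z.png

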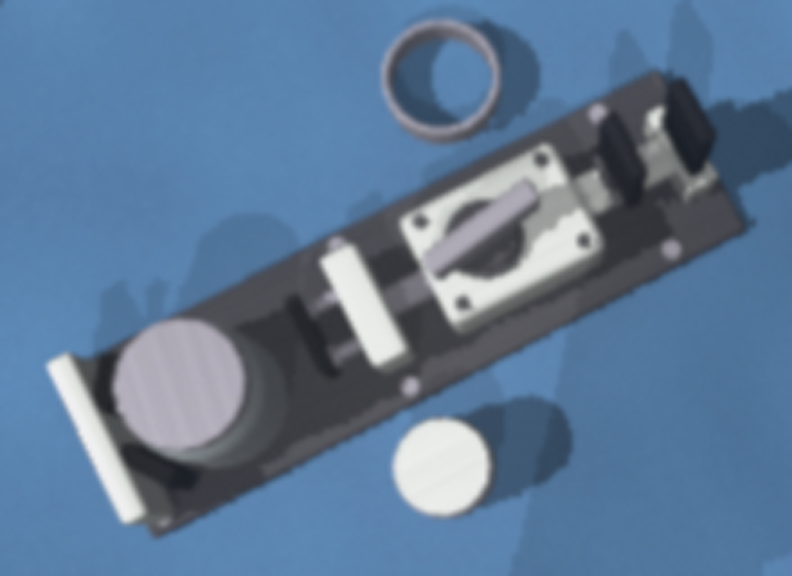

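View pics/scene0z.png

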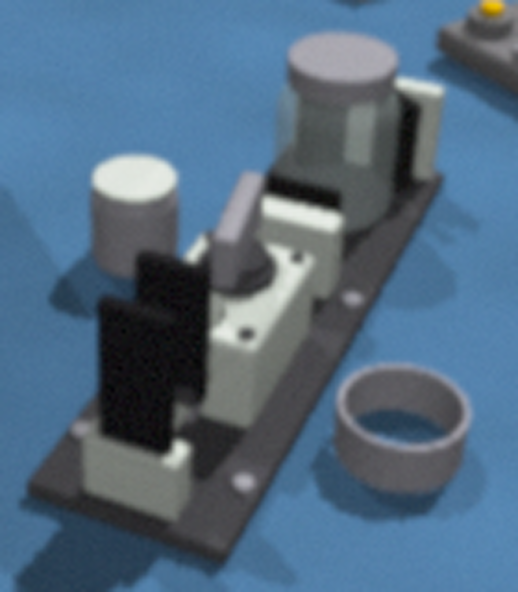

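```bash
cat > m.py <<'E'
from h import *
i=info('top')
def q(zu,zv,z): return onz(i,90+(zu+.5)/3.6-.5,110+(zv+.5)/3.6-.5,z)
A=q(658,70,.01);B=q(745,230,.01);C=q(155,535,.01)
print(np.linalg.norm(A-B),np.linalg.norm(B-C)); 
H=[q(550,143,.062),q(603,240,.062),q(455,325,.062),q(400,220,.062)]
print([np.linalg.norm(H[k]-H[k-1]) for k in range(4)])
hd=(C-B)[:2]; yaw=np.arctan2(hd[1],hd[0]); 
hy=np.mean([H[3]-H[0],H[2]-H[1]],axis=0); yaw2=np.arctan2(hy[1],hy[0])
print('yaw',np.degrees([yaw,yaw2]))
ex=np.array([np.cos(yaw),np.sin(yaw)]); ey=np.array([-ex[1],ex[0]])
pc=((A+C)/2)[:2]; O=pc-0.008*ex; hc=np.mean(H,axis=0)[:2]; O2=hc+.05*ex
print('O',O,O2)
b1=q(530,188,.104);b2=q(430,270,.104); bm=(b1+b2)/2
print('bar',bm,np.linalg.norm(b1-b2),np.degrees(np.arctan2(*(b2-b1)[1::-1]))); print('selO',bm[:2]+.04*ex)
def loc(p,O): d=p[:2]-O; return d@ex,d@ey
for nm,p in dict(post=q(691,112,.12),trig=q(622,155,.12),tin=q(441,467,.055),ring=q(441,80,.028),lid=q(180,383,.11)).items(): print(nm,p,loc(p,O),loc(p,O2))
E
python3 m.py
```

```text
0.10200865994823761 0.35723751031735484
[np.float64(0.08725831848423429), np.float64(0.05801034821891667), np.float64(0.08760180281375488), np.float64(0.06162750535130263)]
yaw [119.24031777 120.77363008]
O [0.53767071 0.11199628] [0.53751854 0.11271943]
bar [0.5553079  0.07810289 0.104     ] 0.06340138405408295 131.78465757150448
selO [0.53576895 0.11300603]
post [ 0.61324016 -0.02282964  0.12      ] (np.float64(-0.15455990767044392), np.float64(-8.135334653519506e-05)) (np.float64(-0.15526524759410923), np.float64(0.00013910306214604413))
trig [0.59074761 0.01017655 0.12      ] (np.float64(-0.11477239298151957), np.float64(0.00342250978498985)) (np.float64(-0.1154777329051849), np.float64(0.003642966193671096))
tin [0.44076908 0.0961466  0.055     ] (np.float64(0.03350381328898194), np.float64(0.09229644504354988)) (np.float64(0.032798473365316626), np.float64(0.09251690145223111))
ring [0.65077423 0.10676526 0.028     ] (np.float64(-0.059812585731616665), np.float64(-0.0961364907876695)) (np.float64(-0.06051792565528199), np.float64(-0.09591603437898825))
lid [0.47499263 0.21822708 0.11      ] (np.float64(0.12331132008755162), np.float64(0.0028005920087187056)) (np.float64(0.1226059801638863), np.float64(0.0030210484173999585))
```

The measured plate is 102 x 357 mm and the bar 63 mm long, both matching the given sizes. Post and trigger land at clamp x of -155 and -115, also as expected. The clamp origin is about (0.537, 0.1125) with yaw about 120°, and the handle is at (0.556, 0.078). I'm moving above the handle now.

>>> carry_out(
  series=[
    [1, 28, 39, 5, 0.13],
    [1, 55, 78, 10, 0.27],
    [1, 83, 117, 10, 0.4],
    [1, 110, 155, 10, 0.53],
    [1, 138, 194, 10, 0.67],
  ],
  squeeze=20,
)

```text
t: 0.65
eef_pos: [0.28, -0.31, 0.2411]
orientation: [180.0, -0.0, 54.3]
contact_force: [1.5, -0.5, 0.1]
grip_width: 0.999
```

>>> carry_out(
  series=[
    [1, 28, 39, 0, 0.13],
    [1, 55, 78, 0, 0.27],
    [1, 83, 117, 0, 0.4],
    [1, 110, 155, 0, 0.53],
    [1, 138, 194, 0, 0.67],
  ],
)

```text
t: 1.15
eef_pos: [0.4181, -0.1158, 0.2412]
orientation: [180.0, 0.0, 92.7]
contact_force: [0.3, -0.9, 0.3]
grip_width: 1.002
```

>>> carry_out(
  series=[
    [0.8, 28, 39, 0, 0.13],
    [0.6, 55, 78, 0, 0.27],
    [0.55, 83, 117, 0, 0.4],
    [0.55, 110, 155, 0, 0.53],
    [0.55, 138, 194, 0, 0.66],
  ],
)

```text
t: 1.65
eef_pos: [0.556, 0.0783, 0.2409]
orientation: [-180.0, -0.0, 130.5]
contact_force: [0.5, -0.7, 0.2]
grip_width: 0.551
```

```bash
python3 - <<'E'
from h import *
i=info('wrist'); im=viewer.snapshot('wrist'); print(i['origin'],i['orientation'])
cv2.imwrite('pics/w1.png',im)
import pickle; pickle.dump(i,open('w1.pkl','wb'))
E
```

```text
[0.50574418 0.13848765 0.38361698] [1.62226410e+02 7.00501421e-02 4.05327941e+01]
```

View pics/w1.png

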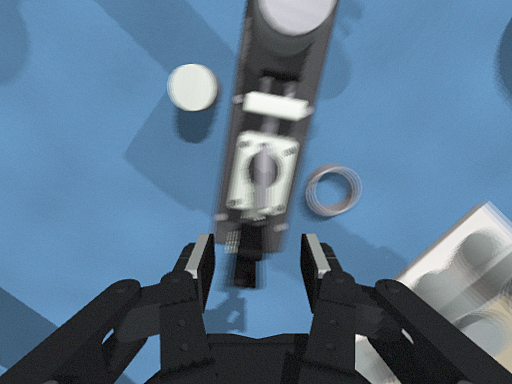

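The bar is at about (263,165) and lies between the finger axes, but the picture is blurred because the arm was still settling. I'll take it again.

```bash
python3 - <<'E'
from h import *
viewer.snapshot('wrist');viewer.snapshot('wrist')
i=info('wrist'); im=viewer.snapshot('wrist'); print(i['origin'],i['orientation'],arm.observe()['eef_pos'])
import pickle; pickle.dump(i,open('w1.pkl','wb'))
a=im[0:300,150:390]; cv2.imwrite('pics/w2.png',cv2.resize(a,None,fx=2,fy=2,interpolation=cv2.INTER_CUBIC))
E
```

```text
[0.50600327 0.13895436 0.38198642] [162.35663298   0.19411626  40.42276766] [0.55513676 0.0772371  0.23993145]
```

View pics/w2.png

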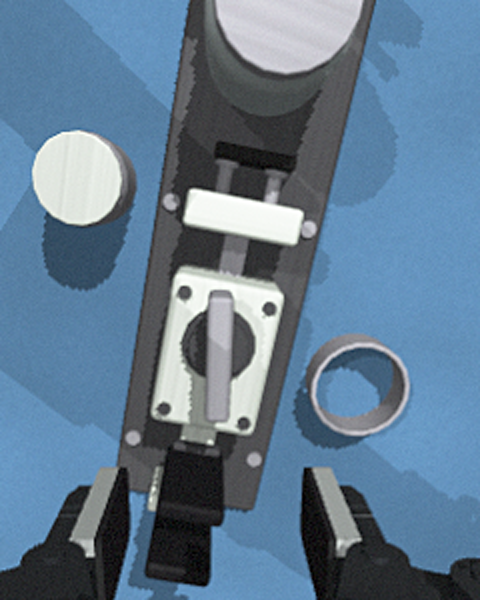

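```bash
cat > m2.py <<'E'
from h import *; import pickle
i=pickle.load(open('w1.pkl','rb'))
q=lambda u,v,z: onz(i,150+u/2-.25,v/2-.25,z)[:2]
H=np.array([q(176,268,.062),q(285,287,.062),q(252,434,.062),q(152,418,.062)])
print('housing sides',[np.linalg.norm(H[k]-H[k-1]) for k in range(4)])
d=(H[0]-H[3]+H[1]-H[2]); yaw=np.arctan2(d[1],d[0]); print('yaw',np.degrees(yaw))
yaw=np.radians(120.0)
ex=np.array([np.cos(yaw),np.sin(yaw)]); ey=np.array([-ex[1],ex[0]])
O=H.mean(0)+.05*ex; print('O',O)
b1=q(220.5,291,.104);b2=q(217,420,.104);d=b1-b2
print('bar mid',(b1+b2)/2,np.linalg.norm(d),np.degrees(np.arctan2(d[1],d[0])),'exp',O-.04*ex)
for n,p in dict(padL=q(220,142,.058),padR=q(296,153,.058),jawfrontL=q(190,188,.060),jawfrontR=q(303,208,.060),jawbackL=q(185,222,.06),jawbackR=q(300,236,.06),jar=q(285,74,.11),trig=q(196,444,.12)).items(): print(n,(p-O)@ex*1e3,(p-O)@ey*1e3)
E
python3 m2.py
```

```text
housing sides [np.float64(0.08975830114857448), np.float64(0.06112450105602316), np.float64(0.08968180379524125), np.float64(0.06062167144482615)]
yaw 119.93030778404335
O [0.53652518 0.11632369]
bar mid [0.5562988  0.08140405] 0.06681833689272222 129.03797040100144 exp [0.55652518 0.08168268]
padL 62.52381930281567 18.591770904901352
padR 64.47735796373345 -21.661382502790083
jawfrontL 37.11190354144799 30.068159489189203
jawfrontR 38.04491348896031 -31.235852616578207
jawbackL 19.405751578904482 29.78287368716147
jawbackR 23.491025276710857 -32.92510694127757
jar 89.60313957758201 -4.203194364512556
trig -81.32938355700551 4.1376488498583
```

The bar measures 67 mm long at 129°, centred at about (0.556, 0.080). The pad face is at clamp x of about 63.5, so the jaw needs about 38 mm of travel. I'm descending and gripping the bar.

>>> carry_out(
  series=[
    [0.55, 0, 2, -45, -0.02],
    [0.55, 0, 2, -90, -0.02],
    [0.55, 0, 2, -135, -0.02],
    [0.55, 0, 2, -163, -0.02],
    [0.55, 0, 2, -163, -0.02],
  ],
)

```text
t: 2.35
eef_pos: [0.5514, 0.0771, 0.0735]
orientation: [-179.6, -0.3, 128.9]
contact_force: [0.4, 0.8, 0.1]
grip_width: 0.551
```

>>> carry_out(
  series=[
    [0.3, 0, 0, 0, 0],
    [0.1, 0, 0, 0, 0],
    [0.1, 0, 0, 0, 0],
    [0.1, 0, 0, 0, 0],
    [0.1, 0, 0, 0, 0],
  ],
  squeeze=20,
)

```text
t: 2.85
eef_pos: [0.5581, 0.0786, 0.0817]
orientation: [179.7, 0.2, 129.1]
contact_force: [2.8, 0.6, 6.8]
grip_width: 0.149
```

>>> carry_out(
  series=[
    [0.1, 0, 0, 0, 0.14],
    [0.1, 0, 0, 0, 0.28],
    [0.1, 0, 0, 0, 0.42],
    [0.1, 0, 0, 0, 0.56],
    [0.1, 0, 0, 0, 0.7],
  ],
)

```text
t: 3.35
eef_pos: [0.5584, 0.079, 0.0817]
orientation: [179.9, 0.4, 169.5]
contact_force: [3.5, 2.7, 6.0]
grip_width: 0.152
```

>>> carry_out(
  series=[
    [0.1, 0, 0, 0, 0.12],
    [0.1, 0, 0, 0, 0.24],
    [0.1, 0, 0, 0, 0.36],
    [0.1, 0, 0, 0, 0.37],
    [0.1, 0, 0, 0, 0.37],
  ],
)

```text
t: 3.85
eef_pos: [0.5584, 0.0792, 0.0817]
orientation: [180.0, 0.4, -169.6]
contact_force: [2.3, 1.1, 6.6]
grip_width: 0.146
```

```bash
python3 - <<'E'
from h import *
s=arm.observe();print(s['orientation'],s['torque'],s['contact_force'])
a=viewer.snapshot('top')[110:270,90:310]; cv2.imwrite('pics/top1z.png',cv2.resize(a,None,fx=3.6,fy=3.6,interpolation=cv2.INTER_CUBIC))
E
```

```text
[ 179.99646262    0.42387291 -169.56738424] [ 0.40079975 -0.50153635  0.03841988] [2.28549639 1.11602976 6.56452095]
```

View pics/top1z.png

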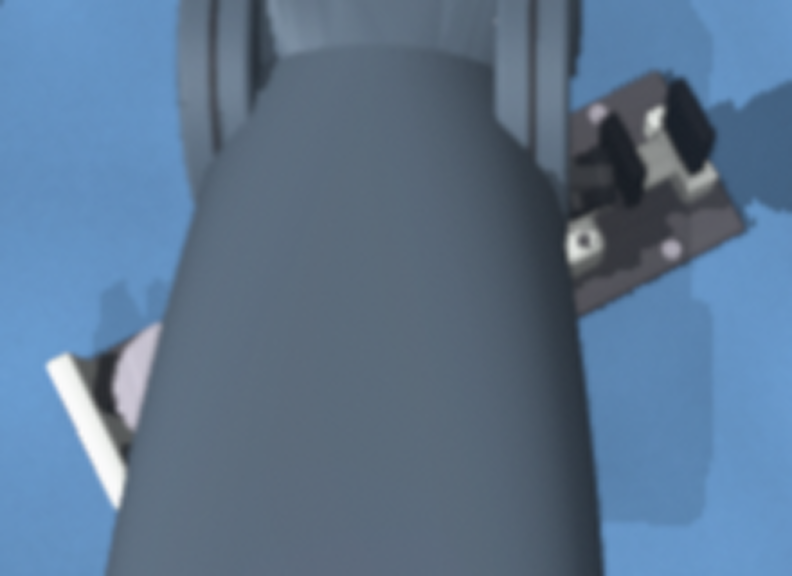

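The commanded turn came to 190°, which puts the selector at about 1.22 rad. I'm opening, lifting and checking it.

>>> carry_out(
  series=[
    [0.5, 0, 0, 0, 0],
    [0.55, 0, 0, 0, 0],
    [0.6, 0, 0, 45, 0],
    [0.8, 10, -15, 90, 0.1],
    [1, 30, -50, 130, 0.2],
  ],
)

```text
t: 4.4
eef_pos: [0.5819, 0.0338, 0.2052]
orientation: [179.9, -0.1, -157.7]
contact_force: [1.5, 0.4, 1.5]
grip_width: 0.918
```

>>> carry_out(
  series=[
    [1, 19, -34, 0, 0.14],
    [1, 19, -34, 0, 0.14],
    [1, 19, -34, 0, 0.14],
  ],
)

```text
t: 4.7
eef_pos: [0.6013, -0.0022, 0.2021]
orientation: [179.9, -0.2, -150.3]
contact_force: [-0.5, -0.3, -0.6]
grip_width: 1.0
```

```bash
python3 - <<'E'
from h import *
viewer.snapshot('wrist');viewer.snapshot('wrist')
i=info('wrist'); im=viewer.snapshot('wrist'); print(i['origin'],i['orientation'],arm.observe()['eef_pos'],arm.observe()['orientation'])
import pickle; pickle.dump(i,open('w3.pkl','wb'))
cv2.imwrite('pics/w3.png',cv2.resize(im,None,fx=1.5,fy=1.5,interpolation=cv2.INTER_CUBIC))
a=viewer.snapshot('top')[110:270,90:310]; cv2.imwrite('pics/top2z.png',cv2.resize(a,None,fx=3.6,fy=3.6,interpolation=cv2.INTER_CUBIC))
E
```

```text
[ 0.53389453 -0.03910773  0.34497376] [ 1.62420588e+02 -1.30076081e-01  1.19817555e+02] [ 6.00777785e-01 -5.62374617e-04  2.02216557e-01] [ 1.79883419e+02 -1.43704669e-01 -1.50122369e+02]
```

View pics/w3.png

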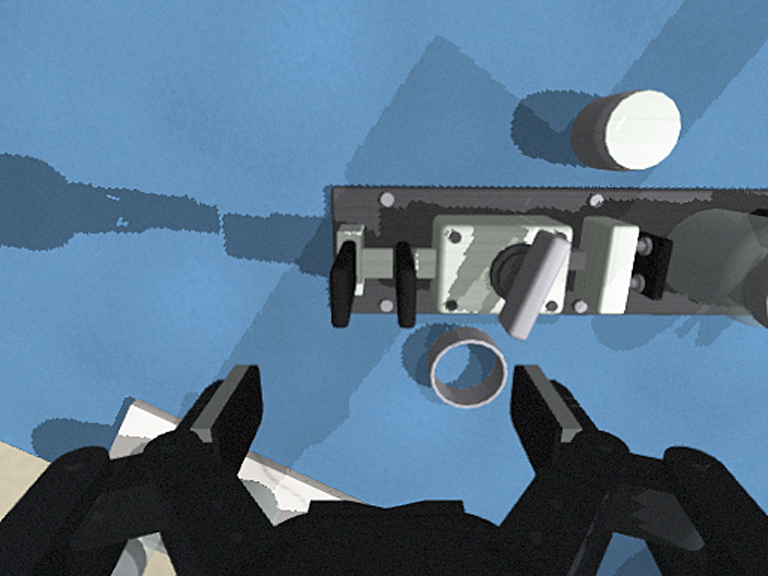

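View pics/top2z.png

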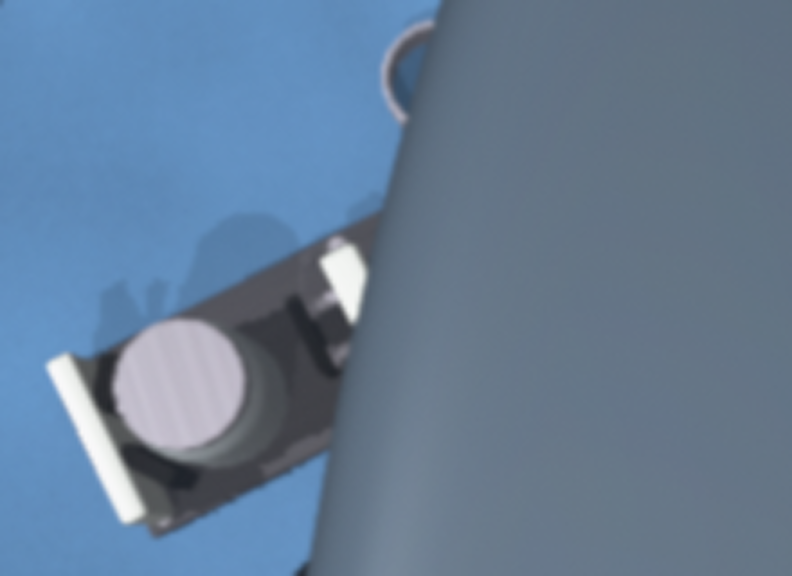

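The wrist view shows the handle turned on, lying from (520,335) to (555,240). The post and trigger tops end at about (340,325) and (407,325), and the pad is at about (655,265). Next I'll measure these.

```bash
cat > m3.py <<'E'
from h import *; import pickle
i=pickle.load(open('w3.pkl','rb'))
q=lambda u,v,z: onz(i,(u+.5)/1.5-.5,(v+.5)/1.5-.5,z)[:2]
yaw=np.radians(120.0)
ex=np.array([np.cos(yaw),np.sin(yaw)]); ey=np.array([-ex[1],ex[0]])
H=np.array([q(436,216,.062),q(572,217,.062),q(572,313,.062),q(434,313,.062)])
print('housing',[np.linalg.norm(H[k]-H[k-1]) for k in range(4)])
O=H.mean(0)+.05*ex; print('O',O)
T=np.array([.60078,-.00056]); print('tcp',(T-O)@ex*1e3,(T-O)@ey*1e3)
for n,p in dict(post=q(340,324,.12),trig=q(407,325,.12),postout=q(331,320,.12),trigfront=q(416,322,.12),bar1=q(520,333,.104),bar2=q(560,237,.104),padfar=q(670,240,.058),jawfront=q(638,225,.06)).items(): print(n,p,(p-O)@ex*1e3,(p-O)@ey*1e3)
d=q(560,237,.104)-q(520,333,.104); print('bar deg rel',np.degrees(np.arctan2(d[1],d[0]))-120, np.linalg.norm(d))
E
python3 m3.py
```

```text
housing [np.float64(0.06797399367379965), np.float64(0.08947965724477826), np.float64(0.06810559228815145), np.float64(0.09729349349596322)]
O [0.53500783 0.11197087]
tcp -130.34067092931767 -0.6949329752414218
post [ 0.62812763 -0.01433984] -155.94817508944965 -17.48875178299915
trig [0.60994438 0.01867541] -118.26450928401272 -18.24921838211098
postout [ 0.62849412 -0.01985532] -160.9079662293558 -15.048406868600097
trigfront [0.605869   0.02213587] -113.22996621905415 -16.45007269612244
bar1 [0.58579447 0.08513543] -48.633482633132594 -30.56479690603201
bar2 [0.52592362 0.07067374] -31.22225126547311 28.515728272101892
padfar [0.4885271  0.15817757] 63.25655182078971 17.150146214078415
jawfront [0.4918141 0.1312509] 38.293868472003574 27.76685100268591
bar deg rel -286.42042429113 0.061592689769665726
```

The post, trigger and pad agree with the geometry (-156, -118 and +63.3 mm), and the bar is about 74° from off. I'm centring over the post and trigger and descending.

>>> carry_out(
  series=[
    [1, 4, -6, -30, 0],
    [1, 4, -6, -70, 0],
    [1, 4, -6, -110, 0],
    [1, 4, -6, -125, 0],
    [1, 4, -6, -125, 0],
  ],
)

```text
t: 5.4
eef_pos: [0.6028, -0.0063, 0.0749]
orientation: [179.7, -0.4, -150.1]
contact_force: [1.1, -0.5, -0.5]
grip_width: 1.001
```

>>> carry_out(
  series=[
    [0.8, 0, 0, 0, 0],
    [0.7, 0, 0, 0, 0],
    [0.65, 0, 0, 0, 0],
    [0.65, 0, 0, 0, 0],
  ],
)

```text
t: 5.8
eef_pos: [0.6074, -0.0076, 0.0806]
orientation: [-179.9, 0.2, -150.1]
contact_force: [0.0, 0.1, 0.4]
grip_width: 0.651
```

```bash
python3 - <<'E'
from h import *
s=arm.observe(); print(s['eef_pos'],s['contact_force'],s['grip_width'])
cv2.imwrite('pics/w4.png',viewer.snapshot('wrist'))
cv2.imwrite('pics/s4.png',viewer.snapshot('scene'))
a=viewer.snapshot('top')[110:270,90:310]; cv2.imwrite('pics/top4z.png',cv2.resize(a,None,fx=3.6,fy=3.6,interpolation=cv2.INTER_CUBIC))
E
```

```text
[ 0.60737244 -0.00756591  0.08056911] [0.0354572  0.11742859 0.35784547] 0.6514929514754827
```

View pics/w4.png

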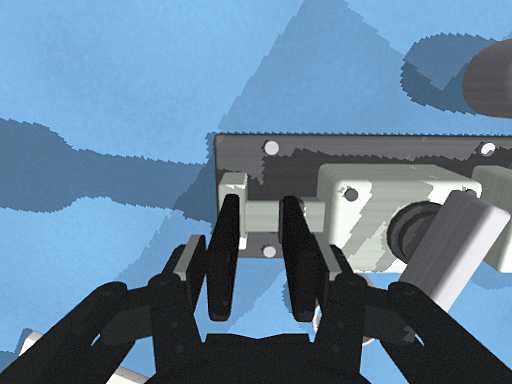

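View pics/s4.png

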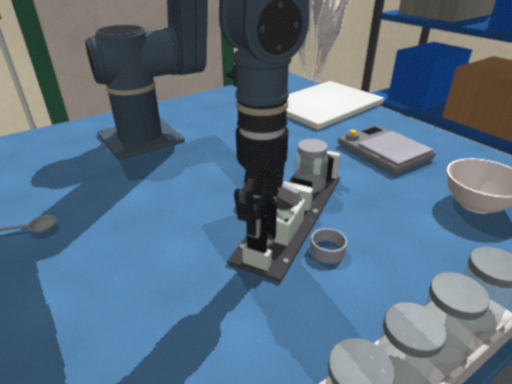

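View pics/top4z.png

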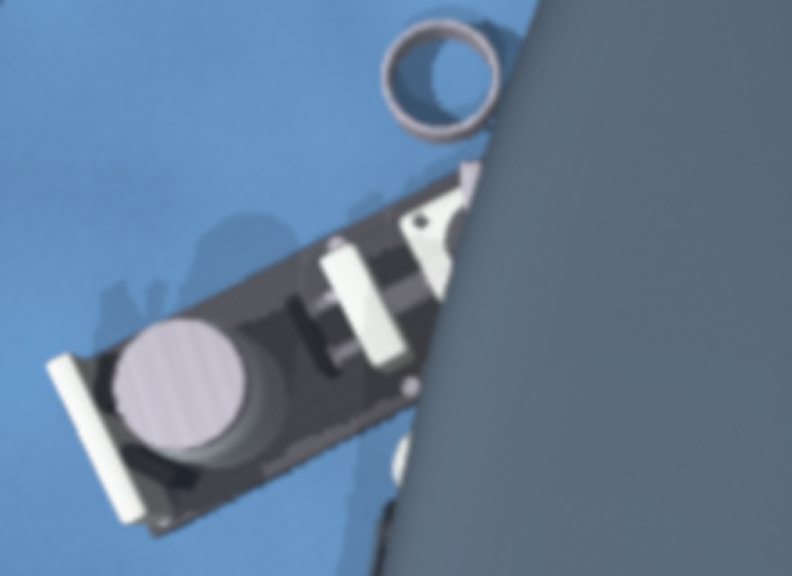

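The fingers straddle the post and trigger, and the top view shows the jaw and jar unobstructed. First pump: I'm closing while moving half of the closing distance towards the post.

>>> carry_out(
  series=[
    [0.55, 0, 0, 0, 0],
    [0.48, 2, -3, 0, 0],
    [0.41, 3, -6, 0, 0],
    [0.34, 5, -9, 0, 0],
    [0.27, 6, -11, 0, 0],
  ],
  squeeze=40,
)

```text
t: 6.45
eef_pos: [0.6121, -0.017, 0.0797]
orientation: [179.8, 0.1, -150.1]
contact_force: [-4.2, 6.2, 7.8]
grip_width: 0.273
```

>>> carry_out(
  series=[
    [0.26, 0, 0, 0, 0],
    [0.26, 0, 0, 0, 0],
    [0.26, 0, 0, 0, 0],
  ],
)

```text
t: 6.75
eef_pos: [0.6122, -0.0173, 0.0798]
orientation: [179.9, 0.1, -150.1]
contact_force: [-1.7, 3.9, 5.7]
grip_width: 0.264
```

```bash
cat > look.py <<'E'
import sys
from h import *
n=sys.argv[1]
s=arm.observe(); print(s['t'],s['eef_pos'],s['contact_force'],s['grip_width'])
im=viewer.snapshot('top'); cv2.imwrite(f'pics/raw_{n}.png',im)
a=im[110:270,90:310]; cv2.imwrite(f'pics/top_{n}.png',cv2.resize(a,None,fx=3.6,fy=3.6,interpolation=cv2.INTER_CUBIC))
cv2.imwrite(f'pics/w_{n}.png',viewer.snapshot('wrist'))
E
python3 look.py p1
```

```text
6.75 [ 0.61224902 -0.01727145  0.07979009] [-1.66884109  3.93452824  5.68873107] 0.2642494706937233
```

View pics/top_p1.png

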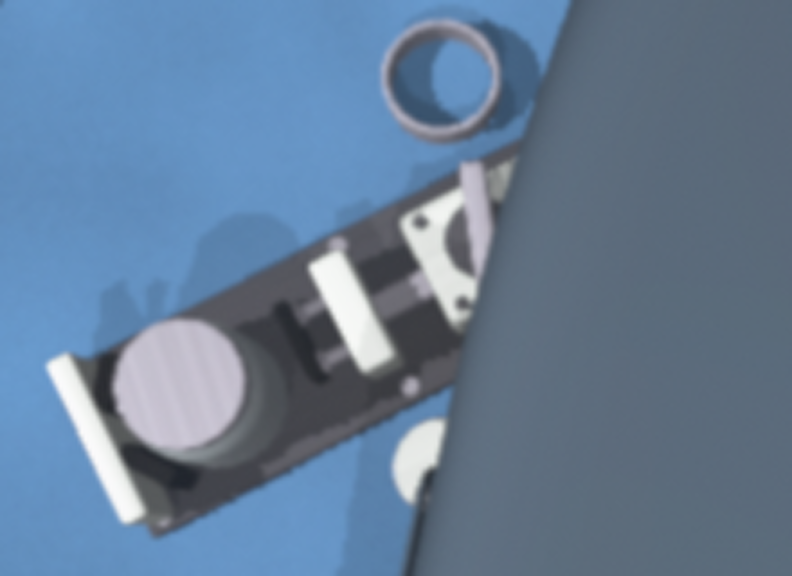

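View pics/w_p1.png

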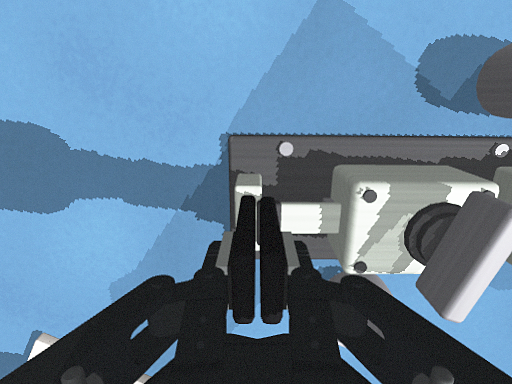

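The first pump advanced the jaw visibly and the handle is on. Next I'll build a jaw tracker from the white jaw blob and do the release stroke.

>>> carry_out(
  series=[
    [0.34, -1, 2, 0, 0],
    [0.42, -3, 5, 0, 0],
    [0.5, -5, 8, 0, 0],
    [0.62, -6, 11, 0, 0],
    [0.64, -6, 11, 0, 0],
  ],
)

```text
t: 7.35
eef_pos: [0.6058, -0.0076, 0.0781]
orientation: [-180.0, -0.1, -150.1]
contact_force: [0.1, 0.2, -0.4]
grip_width: 0.642
```

```bash
cat > jaw.py <<'E'
import sys
from h import *
i=info('top')
yaw=np.radians(120.0); ex=np.array([np.cos(yaw),np.sin(yaw)]); ey=np.array([-ex[1],ex[0]]); O=np.array([.537,.1125])
def cent(f):
    im=cv2.imread(f); hsv=cv2.cvtColor(im,cv2.COLOR_BGR2HSV)
    m=((hsv[...,2]>185)&(hsv[...,1]<40)).astype(np.uint8)
    n,l,st,c=cv2.connectedComponentsWithStats(m)
    out=[]
    for k in range(1,n):
        if st[k,4]<60: continue
        p=onz(i,*c[k],.06)[:2]-O
        x,y=p@ex*1e3,p@ey*1e3
        if -20<x<100 and abs(y)<25: out.append((round(x,2),round(y,2),int(st[k,4])))
    return out
for f in sys.argv[1:]: print(f,cent(f))
E
python3 look.py r1; python3 jaw.py pics/top0.png pics/raw_p1.png pics/raw_r1.png
```

```text
7.35 [ 0.60579854 -0.00761778  0.07810877] [ 0.07499943  0.18442099 -0.40359608] 0.6423694132835311
pics/top0.png [(np.float64(30.75), np.float64(-0.27), 316)]
pics/raw_p1.png [(np.float64(37.31), np.float64(-1.17), 332)]
pics/raw_r1.png [(np.float64(37.31), np.float64(-1.17), 332)]
```

View pics/w_r1.png

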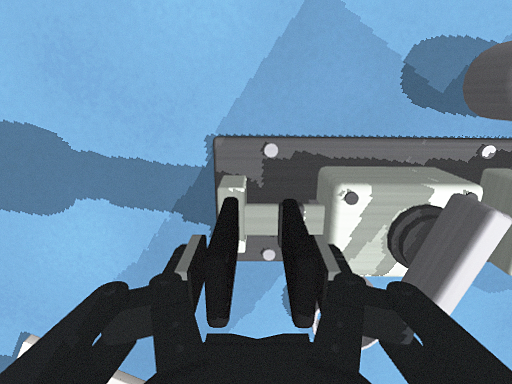

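The jaw moved 6.6 mm, the trigger has returned and the jaw held. Pump 2, then release.

>>> carry_out(
  series=[
    [0.55, 0, 0, 0, 0],
    [0.48, 2, -3, 0, 0],
    [0.41, 3, -6, 0, 0],
    [0.34, 5, -9, 0, 0],
    [0.26, 6, -11, 0, 0],
  ],
)

```text
t: 7.95
eef_pos: [0.612, -0.0175, 0.0801]
orientation: [179.9, 0.1, -150.1]
contact_force: [-4.7, 6.5, 7.9]
grip_width: 0.265
```

>>> carry_out(
  series=[
    [0.26, 0, 0, 0, 0],
    [0.26, 0, 0, 0, 0],
  ],
)

```text
t: 8.15
eef_pos: [0.612, -0.0174, 0.0801]
orientation: [179.9, 0.1, -150.1]
contact_force: [-3.3, 4.0, 6.8]
grip_width: 0.261
```

```bash
python3 look.py p2; python3 jaw.py pics/raw_p2.png
```

```text
8.15 [ 0.61202944 -0.01744541  0.08008162] [-3.25874395  4.01420273  6.76672164] 0.26071862882728863
pics/raw_p2.png [(np.float64(45.14), np.float64(-1.6), 318)]
```

>>> carry_out(
  series=[
    [0.34, -1, 2, 0, 0],
    [0.42, -3, 5, 0, 0],
    [0.5, -5, 8, 0, 0],
    [0.62, -6, 11, 0, 0],
    [0.64, -6, 11, 0, 0],
  ],
)

```text
t: 8.75
eef_pos: [0.6059, -0.0076, 0.0782]
orientation: [-179.9, -0.0, -150.1]
contact_force: [-0.4, 0.6, -1.2]
grip_width: 0.641
```

>>> carry_out(
  series=[
    [0.55, 0, 0, 0, 0],
    [0.48, 2, -3, 0, 0],
    [0.41, 3, -6, 0, 0],
    [0.34, 5, -9, 0, 0],
    [0.26, 6, -11, 0, 0],
  ],
)

```text
t: 9.25
eef_pos: [0.6119, -0.0175, 0.08]
orientation: [179.9, 0.1, -150.1]
contact_force: [-4.5, 5.3, 8.6]
grip_width: 0.261
```

>>> carry_out(
  series=[
    [0.26, 0, 0, 0, 0],
    [0.26, 0, 0, 0, 0],
  ],
)

```text
t: 9.45
eef_pos: [0.6119, -0.0175, 0.08]
orientation: [179.9, 0.1, -150.1]
contact_force: [-4.0, 3.9, 5.8]
grip_width: 0.263
```

```bash
python3 look.py p3; python3 jaw.py pics/raw_p3.png
```

```text
9.45 [ 0.61192789 -0.01751192  0.08004414] [-3.96532533  3.87074924  5.83371727] 0.26349215912806134
pics/raw_p3.png [(np.float64(51.98), np.float64(-2.27), 269)]
```

View pics/top_p3.png

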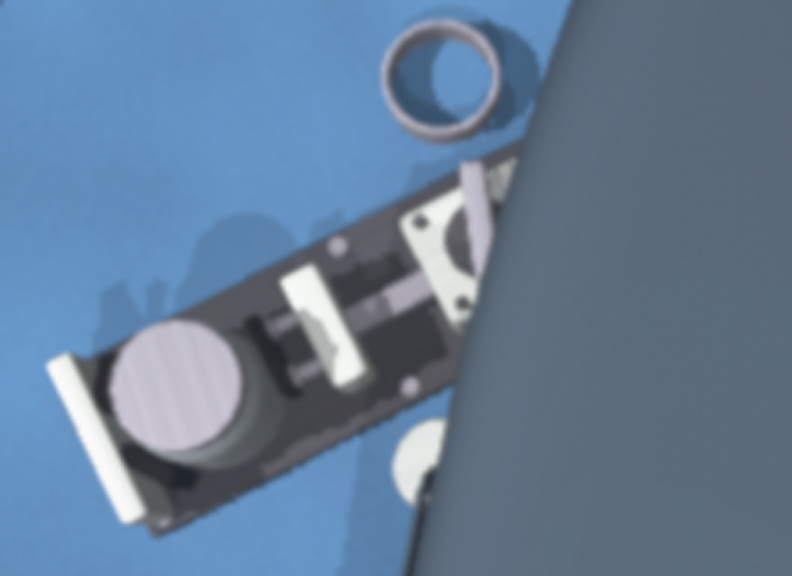

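The jar's shadow now biases the blob, but the jaw's corners have shifted about 22.8 mm, matching 6.6+8+8. The pad has reached the jar and moved it about 2 mm. Pump 4, carefully.

>>> carry_out(
  series=[
    [0.34, -1, 2, 0, 0],
    [0.42, -3, 5, 0, 0],
    [0.5, -5, 8, 0, 0],
    [0.62, -6, 11, 0, 0],
    [0.64, -6, 11, 0, 0],
  ],
)

```text
t: 10.05
eef_pos: [0.606, -0.0076, 0.0782]
orientation: [-179.9, -0.0, -150.1]
contact_force: [-0.2, 0.2, 0.8]
grip_width: 0.639
```

>>> carry_out(
  series=[
    [0.55, 0, 0, 0, 0],
    [0.48, 2, -3, 0, 0],
    [0.41, 3, -6, 0, 0],
    [0.34, 5, -9, 0, 0],
    [0.26, 6, -11, 0, 0],
  ],
)

```text
t: 10.55
eef_pos: [0.6119, -0.0175, 0.0803]
orientation: [179.9, 0.1, -150.1]
contact_force: [-6.2, 7.3, 7.6]
grip_width: 0.265
```

>>> carry_out(
  series=[
    [0.26, 0, 0, 0, 0],
    [0.26, 0, 0, 0, 0],
  ],
)

```text
t: 10.75
eef_pos: [0.6119, -0.0175, 0.0803]
orientation: [179.9, 0.1, -150.1]
contact_force: [-5.1, 3.7, 7.4]
grip_width: 0.263
```

```bash
python3 look.py p4; python3 - <<'E'
from h import *
# scene view + jar lid circle
im=viewer.snapshot('scene')
a=im[130:290,220:360]; cv2.imwrite('pics/s_p4.png',cv2.resize(a,None,fx=3.7,fy=3.7,interpolation=cv2.INTER_CUBIC))
E
```

```text
10.75 [ 0.61188717 -0.01748674  0.08031088] [-5.12540405  3.65662167  7.37233675] 0.26337325004478185
```

View pics/top_p4.png

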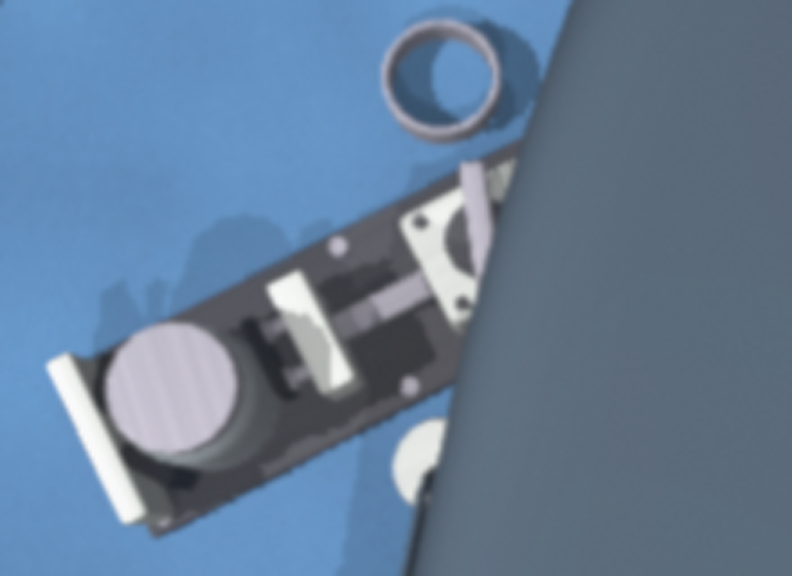

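View pics/s_p4.png

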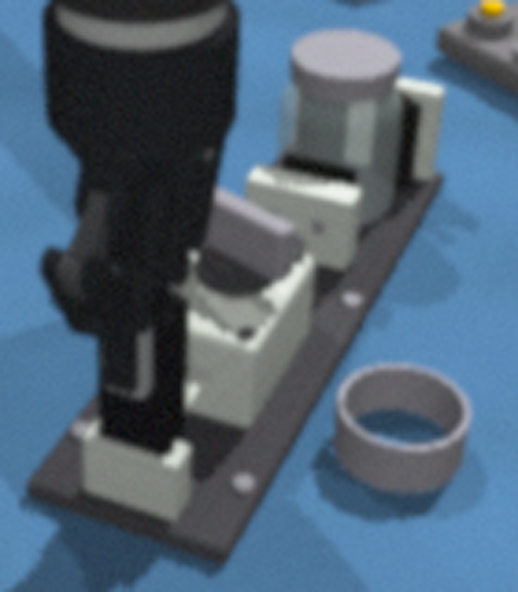

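Pump 4 moved the jaw about 8 mm and the jar to about its seat. The pins between pad and jaw now look shorter. I'll measure that gap at a higher zoom before the last pull.

```bash
python3 - <<'E'
import cv2,numpy as np
from h import *
i=info('top'); yaw=np.radians(120)
ex=np.array([np.cos(yaw),np.sin(yaw)]);ey=np.array([-ex[1],ex[0]]);O=np.array([.537,.1125])
# rectify onto plane z=.059: clamp x 40..110?, y -40..40 at 8 px/mm
def rect(f,z=.059):
    im=cv2.imread(f)
    X,Y=np.meshgrid(np.arange(15,110,1/7.),np.arange(40,-40,-1/4.))
    P=np.stack([O[0]+X/1e3*ex[0]+Y/1e3*ey[0],O[1]+X/1e3*ex[1]+Y/1e3*ey[1],0*X+z],-1).reshape(-1,3)
    uv=proj(i,P).reshape(X.shape+(2,)).astype(np.float32)
    r=cv2.remap(im,uv[...,0],uv[...,1],cv2.INTER_CUBIC)
    return np.clip(r.astype(float)*1.5,0,255).astype(np.uint8)
rows=[rect(f)[100:240] for f in('pics/raw_r1.png','pics/raw_p2.png','pics/raw_p3.png','pics/raw_p4.png')]
for r in rows:
    for x in range(20,110,10): cv2.line(r,((x-15)*7,0),((x-15)*7,6),(0,255,255),1)
cv2.imwrite('pics/gap.png',np.vstack(rows))
E
```

```text
(no output)
```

View pics/gap.png

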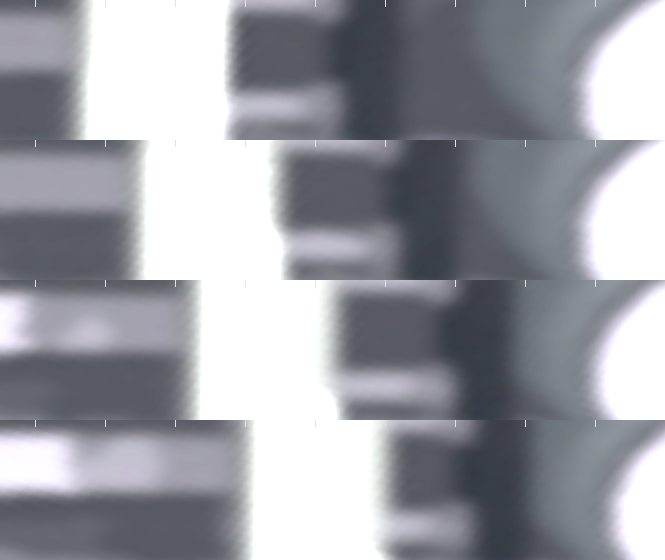

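The rectified strips show the pad-to-jaw gap shrinking by about 25 px (3.5 mm). The motion balance gives 4–5 mm, so compression is about 4 mm. The last pull needs about +5 mm of jaw, which is about 20 mm of trigger or an opening of about 0.335. I'm releasing, then pulling partway.

>>> carry_out(
  series=[
    [0.34, -1, 2, 0, 0],
    [0.42, -3, 5, 0, 0],
    [0.5, -5, 8, 0, 0],
    [0.62, -6, 11, 0, 0],
    [0.64, -6, 11, 0, 0],
  ],
)

```text
t: 11.4
eef_pos: [0.606, -0.0076, 0.0782]
orientation: [-179.9, -0.0, -150.1]
contact_force: [0.2, -0.3, 1.5]
grip_width: 0.639
```

```bash
python3 look.py r4; cat > gap.py <<'E'
import sys
from h import *
i=info('top'); yaw=np.radians(120)
ex=np.array([np.cos(yaw),np.sin(yaw)]);ey=np.array([-ex[1],ex[0]]);O=np.array([.537,.1125])
def rect(f,z=.059):
    im=cv2.imread(f)
    X,Y=np.meshgrid(np.arange(15,110,1/7.),np.arange(40,-40,-1/4.))
    P=np.stack([O[0]+X/1e3*ex[0]+Y/1e3*ey[0],O[1]+X/1e3*ex[1]+Y/1e3*ey[1],0*X+z],-1).reshape(-1,3)
    uv=proj(i,P).reshape(X.shape+(2,)).astype(np.float32)
    return np.clip(cv2.remap(im,uv[...,0],uv[...,1],cv2.INTER_CUBIC).astype(float)*1.5,0,255).astype(np.uint8)
rows=[rect(f'pics/raw_{f}.png')[100:240] for f in sys.argv[2:]]
for r in rows:
    for x in range(20,110,10): cv2.line(r,((x-15)*7,0),((x-15)*7,6),(0,255,255),1)
cv2.imwrite(sys.argv[1],np.vstack(rows))
E
python3 gap.py pics/gap2.png p3 p4 r4
```

```text
11.4 [ 0.60595543 -0.00763523  0.0782102 ] [ 0.24583833 -0.28753349  1.54125136] 0.6392693759994348
```

View pics/gap2.png

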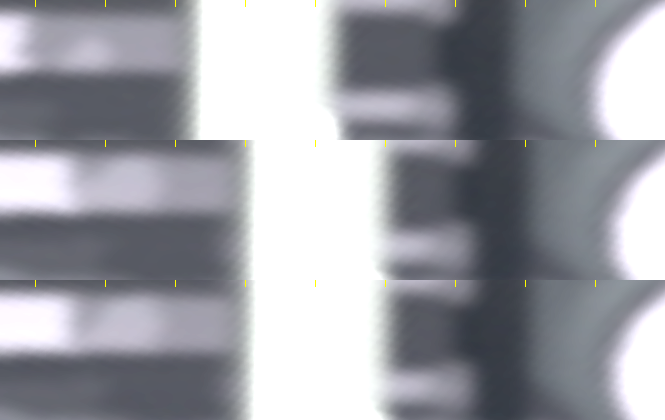

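>>> carry_out(
  series=[
    [0.55, 0, 0, 0, 0],
    [0.48, 2, -3, 0, 0],
    [0.42, 3, -6, 0, 0],
    [0.37, 4, -7, 0, 0],
    [0.34, 5, -8, 0, 0],
  ],
)

```text
t: 12.0
eef_pos: [0.6101, -0.0145, 0.0804]
orientation: [179.8, -0.0, -150.1]
contact_force: [-7.2, 5.1, 10.1]
grip_width: 0.34
```

>>> carry_out(
  series=[
    [0.335, 0, 0, 0, 0],
    [0.335, 0, 0, 0, 0],
  ],
)

```text
t: 12.2
eef_pos: [0.6103, -0.0147, 0.0804]
orientation: [179.9, -0.0, -150.1]
contact_force: [-5.5, 3.2, 8.2]
grip_width: 0.341
```

```bash
python3 look.py p5;python3 gap.py pics/gap3.png p2 p3 p4 p5
```

```text
12.2 [ 0.61025038 -0.01470716  0.080422  ] [-5.52647043  3.24405505  8.15125777] 0.3410066196313257
```

View pics/gap3.png

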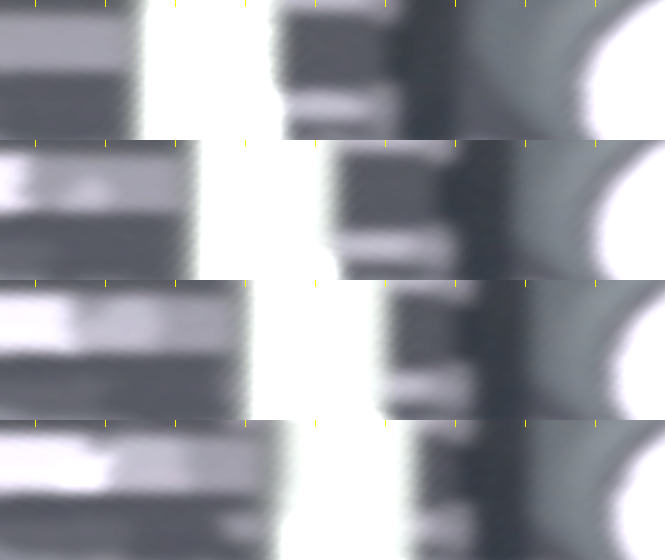

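View pics/w_p5.png

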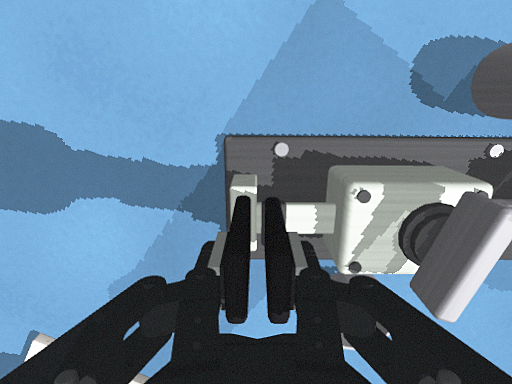

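The jaw advanced another 4–4.5 mm while pad and jar stayed put, so the jar is seated. Compression is about 7.5–8.5 mm and the trigger is pulled about 19 mm. I'll hold briefly, check stability and hand in.

>>> carry_out(
  series=[
    [0.335, 0, 0, 0, 0],
    [0.335, 0, 0, 0, 0],
    [0.335, 0, 0, 0, 0],
    [0.335, 0, 0, 0, 0],
    [0.335, 0, 0, 0, 0],
  ],
)

```text
t: 12.8
eef_pos: [0.6103, -0.0147, 0.0804]
orientation: [179.9, 0.0, -150.1]
contact_force: [-5.3, 2.6, 8.8]
grip_width: 0.339
```

```bash
python3 look.py f; python3 gap.py pics/gap4.png p5 f; python3 -c "
import cv2;a=cv2.imread('pics/gap4.png').astype(int);print(abs(a[:140]-a[140:]).mean())
from plant import arm;print(arm.sign_off())"
```

```text
12.8 [ 0.61026046 -0.0146811   0.08041095] [-5.32577199  2.60617599  8.81984934] 0.3389621136502387
0.46215538847117793
the job is handed in; nothing more can be done
None
```

The jar is clamped in the rest and I handed the job in at about 12.9 s with the trigger still held. No verdict was reported.

- **Handle:** I turned the bar to its on detent. It measured about 74° from off in the wrist view, against a stop at about 73°, and the jaw ratcheted afterwards.
- **Pumping:** I made four full trigger pulls (jaw about 6.6 mm, then about 8 mm each) and one partial pull that I kept held.
- **Final state:**
  - The pad's spring is pushed in about 7.5–8.5 mm, judged from the rectified top view.
  - Pad and jar did not move during the last 4–4.5 mm of jaw travel, so the jar is seated.
  - The trigger is pulled about 19 mm, and the grip opening and pose stayed steady for the last 0.6 s.
- **Surroundings:** The pastry ring showed no movement in the top pictures. The tin was partly hidden by the arm and showed no sign of moving.

**Checks that disagreed:**
- Before the last pull, the spring compression came out at about 3.5 mm from the pad-to-jaw gap, 4–5 mm from the motion balance, and only about 1 mm from absolute positions. I trusted the first two.
- The white-blob jaw tracker read low once the jar's shadow fell on the jaw, so I switched to edges.
- I had no direct reading of the force at the pad or the rest.

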